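# Push the rejected box-section piece off the bed into the shuttered reject chute

### The job

The box-section piece lying on the bed of the reject station has failed its check. Draw the chute's shutter fully open by its black knob, push the piece along the fence, under the clear guard and off the far edge of the bed so that it drops through the port and comes to rest down in the red chute, then push the shutter fully shut again and let go. Leave the tape measure, marker and spanner lying beside the station where they are.

Things in the scene. Friction and masses are not known exactly. Their poses are not given: they have to be found in the camera images.
- reject_station: Fixed bench-top reject station, about 470 x 226 mm. Origin on the bench top under it; x points along its bed to the chute (roughly to the robot's right), y to its left (away from the robot), z up; points and offsets are in this frame. Blue pedestal, flat steel bed 120 mm above the bench, x -140 to +80 mm, y -123 to +103 mm; the bed ends in an open edge at x = +80.
- fence_face (a point): Point on the foot of the aluminium fence's face, on the bed, at x = -20, y = +30 mm in the station's frame. The fence runs along the station's x from x = -125 to +80 mm at the far side of the bed; its face looks to -y; it stands 30 mm above the bed and is 22 mm thick.
- port (a point): Middle of the sill of the port, at the bed's far edge (x = +80, y = -1, z = 120 mm in the station's frame). The port in the blue bulkhead is 62 mm wide, from the fence face to y = -32 mm, and 52 mm high; the rest of the edge is closed. Just behind it is the shutter, then a 45 degree ramp into the red chute box (floor 22 mm above the bench, x to +323). A piece falls in once its middle is past the edge.
- guard_lip (a point): Middle of the lower edge of the guard's front lip, at x = +10 mm in the station's frame, 134 mm above the bed. The fixed clear guard with yellow edges covers bed and chute from here on (inside y -84 to +72 mm) and is open only at this front. Fingers must reach 30 to 60 mm in under it, so the tool must lean 30 to 45 degrees, hand back towards -x.
- box_section: Loose box-section piece, bare grey metal with black end plugs, 100 long (its x) x 50 wide (its y) x 30 mm high, 0.3 to 0.6 kg; origin at the centre of its underside. Lies flat on the bed, long axis within 18 degrees of the station's x, 5 to 35 mm clear of the fence; slides with 1.5 to 4 N. Passes the port only when lying nearly flat along the fence. Like pieces stacked elsewhere on the bench are fixed.
- shutter (a joint): Slide of the yellow shutter plate just behind the port: 0 m = port shut, 0.07 m = fully open, moving towards the station's -y. Starts 0 to 30 mm open; stays where it is left, friction about 3 N.
- knob (a point): Centre of the upright black shutter knob (cylinder 25 mm in diameter, 47 mm high, this point 22 mm below its top and 155 mm above the bench), outside the guard on the side of the robot; moves with the shutter. With the shutter shut it is at x = +93, y = -165 in the station's frame, with nothing beneath it but the bench. A 10 mm rod runs from it along the station's +y to the shutter.
- measure: Yellow tape measure, 34 x 84 x 64 mm, standing on the bench; bystander. Origin at the centre of its underside.
- marker: Paint marker with blue cap, 18 x 128 x 18 mm, lying on the bench; bystander.
- spanner: Combination spanner, 32 x 187 x 8 mm, lying flat on the bench; bystander.
Mind the look-alikes: they are no part of the job. What is shaped like the box_section but orange or pink is not meant.

How it is judged:
On the way, in this order (a step that is already met when the one before it is completed fails the run):
1. the shutter is drawn fully open (at least 64 of 70 mm) (value of joint shutter above 0.064 m), for 0.2 s.
2. the piece has dropped through the port and lies still down in the red chute (x of box_section in the frame of reject_station between 0.1 and 0.33 m and y of box_section in the frame of reject_station between -0.09 and 0.08 m and height (world z) of box_section below 0.085 m and linear speed of box_section below 0.03 m/s), for 0.2 s.
At the end, for the whole second after the job is handed in: The piece rests inside the red chute, its underside centre below 85 mm over the bench and beyond the shutter; the shutter is shut to within 4 mm and still (x of box_section in the frame of reject_station between 0.1 and 0.33 m and y of box_section in the frame of reject_station between -0.09 and 0.08 m and height (world z) of box_section below 0.085 m and value of joint shutter below 0.004 m and linear speed of box_section below 0.02 m/s and velocity of joint shutter below 0.01 m/s); the robot touches nothing.
It fails at once if the tape measure is moved more than 25 mm (distance of measure from where it was at the start of the episode above 0.025 m).
It fails at once if the marker is moved more than 25 mm (distance of marker from where it was at the start of the episode above 0.025 m).
It fails at once if the spanner is moved more than 25 mm (distance of spanner from where it was at the start of the episode above 0.025 m).
It also fails if it takes over 72 s, if anything falls off the work surface, if the arm or the gripper's body presses on something with over 40 N, if the wrist force passes 120 N, or if a joint passes its speed limit or range.

### The arm

A 6-joint arm with a two-finger parallel gripper is mounted at the origin on a cart in front of the work surface, level with it; the furniture and walls round the work are solid. World frame = base frame: x ahead of the robot, y to its left, z up, the work surface at z = 0. Lengths are in m, angles in rad, forces in N, time in s.
With the tool pointing down it reaches from about 0.3 to 0.85 m from the base axis. Payload 5.4 kg.
Tool frame: the origin (TCP) lies midway between the tips of the shut fingers; the grasp point (between the pads) lies 19 mm behind it (manip.grip_point_offset is the distance from the TCP to the grasp point, in m); z points along the fingers, y is the line along which they close (so a half turn about z gives the same grasp; the last joint's range is limited). The gripper opens to 85 mm and grips with 20 to 120 N. Pads are 22 mm wide; open, the fingers measure 114 mm over their backs; the gripper's body (76 mm by 85 mm) begins 54 mm behind the grasp point. The pads swing forward as they close: fully open they stand 13 mm farther back than shut.
Start: joints at [1.118, 0.158, 1.597, -0, 1.386, -0.21], TCP at [0.138, 0.558, 0.231] pointing down, gripper open.
Joint ranges: [-2.91, 2.91], [-0.94, 2.29], [0.18, 2.7], [-1.29, 4.43], [0.17, 2.64], [-3, 3]. Speed limits (rad/s): [2.57, 2.57, 3.14, 3.14, 3.14, 3.14].

### API

Orientations are given as a rotation vector (axis times angle).
In Python, from station import manip gives the robot as it stands.
- The arm moves only by the tool drive_tool, never from a script. Its argument "targets" is text: rows parted by semicolons, each of 5 numbers parted by spaces: the shift along the tool's x, y, z in m, then the turn about the tool's z in degrees, then the closure, from 0 (fully open) to 1 (shut). In form: dx dy dz roll hand; .... A call has 1 to 10 rows; each row is the pose to reach, as a shift and turn from the pose commanded when the call began, along the tool's axes at that moment; what a row does not reach only later rows make up. A row lasts 1/12 s, in which the tool goes at most 41.7 mm and 7.16 degrees, less where a joint would pass 70% of its speed; a pose out of reach is approached as far as the arm can. A call with a gripper value outside its range is refused whole. The fingers move at their own pace and stop on an object; "squeeze" is the grip in N (left out, the last holds). Time passes only in rows, so rows that repeat a pose let the fingers close. It gives the time, the measured TCP pose, the force, the opening and the grip force at its end, in the units of the state.
- manip.sense(): the state, without advancing time (a new reading comes with each control period).
- manip.camera(name): name is "scene" or "top"; returns the picture (400x640x3 uint8, red, green, blue); there is no depth.
- manip.camera_info(name): a dict with "mtx" (3x3 intrinsics, pixels), "world_from_camera" (4x4, takes a point from camera to world coordinates). Camera axes: x right, y up, looking along -z (the intrinsics and any distortion apply to the point x, -y, -z); pixel columns grow to the right and rows downward; lengths in m; the calibration is good to about 2 mm. A picture is of the moment at which its call begins. camera_info takes no time and is no camera call.
- manip.sign_off(): hands the job in; it is judged then, once.
The state is a dict: "time_s": time; "joints": joint angles; "joint_velocities": joint speeds; "effort": joint torques, N m; "tool_pos": TCP position; "tool_rot": TCP orientation; "force": force on the tool from outside, world axes, zero at the start; "torque": the same for the moment, N m; "finger_gap": opening from 0.0 (shut) to 1.0 (fully open); "gripper_force": force on a finger pad.
Only numpy, scipy, OpenCV 4.12 (cv2) and the standard library are available. Lean on these libraries where they do the work, as an engineer would, in place of code of your own. Each camera call takes 0.05 s, during which the arm holds its last target. There are 200 camera calls.

## Working session

There is one attempt and no reset: what is moved stays moved. The work goes in short steps, Python scripts to look and compute and a tool call to move; the robot and the scene stay as the last step left them, time stands still between calls to the robot, and variables do not carry over. Pictures are saved under pics/ and viewed, at most 12 in all, crops included, and the job is handed in when it is done.

Besides the shell and the picture viewer there is one more tool, called after ">>>" by a JSON object that holds its "method" and its "body", one argument or row to a line. drive_tool: Moves the arm, as the interface text tells. Its arguments: {"type":"object","properties":{"targets":{"type":"string"},"squeeze":{"type":"number"}},"required":["targets"]}

```bash
mkdir -p pics; python3 - <<'E'
from station import manip
import cv2
for n in("scene","top"):
    cv2.imwrite(f"pics/{n}0.png",manip.camera(n)[:,:,::-1]); i=manip.camera_info(n); print(n,i["mtx"],i["world_from_camera"],[k for k in i])
s=manip.sense();print(s)
E
```

```text
scene [[443.68839839   0.         331.96928697]
 [  0.         443.68839839 199.77235435]
 [  0.           0.           1.        ]] [[-0.68280744 -0.3350879   0.64922269  1.32413967]
 [ 0.73056594 -0.30477985  0.61105045  0.81459211]
 [-0.00688562  0.89152978  0.45290975  0.7040198 ]
 [ 0.          0.          0.          1.        ]] ['mtx', 'world_from_camera']
top [[468.74472004   0.         327.44655186]
 [  0.         468.74472004 202.34353878]
 [  0.           0.           1.        ]] [[-1.98751448e-02  9.97685515e-01 -6.50276305e-02  4.64758347e-01]
 [-9.99801815e-01 -1.99074899e-02  1.50575445e-04  1.03986674e-01]
 [-1.14430996e-03  6.50177357e-02  9.97883452e-01  1.27334407e+00]
 [ 0.00000000e+00  0.00000000e+00  0.00000000e+00  1.00000000e+00]] ['mtx', 'world_from_camera']
{'time_s': 0.1, 'joints': array([ 1.11789322e+00,  1.59015289e-01,  1.59816859e+00, -2.15921841e-07,
        1.38620580e+00, -2.10101708e-01]), 'joint_velocities': array([ 0.00046593, -0.00336677, -0.00073141, -0.00162426, -0.00084047,
       -0.00104385]), 'effort': array([-6.98450895e-04, -3.96989787e+01, -3.32338822e+01, -3.02690578e-04,
        4.11650151e-03,  4.41477425e-06]), 'tool_pos': array([0.13800929, 0.55760417, 0.23036773]), 'tool_rot': array([-3.80384404e-01, -3.11788899e+00,  2.66869341e-03]), 'force': array([-0.38762178, -0.83468023, -0.72048782]), 'torque': array([-0.01215612,  0.04142031,  0.04711235]), 'gripper_force': 0.0, 'finger_gap': 0.9995560084533021}
```

View pics/scene0.png

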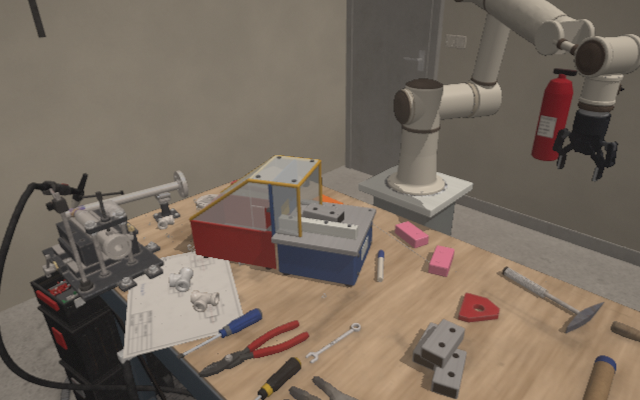

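View pics/top0.png

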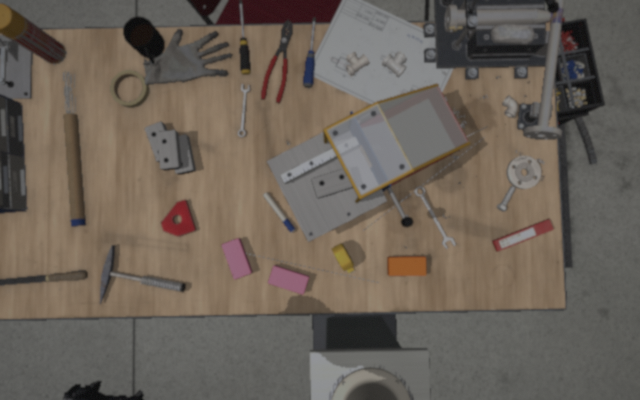

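The top view shows the station at about (365,145) px with its x axis running right and up. The knob is at (406,221), the spanner at (435,218), the tape measure at (343,257), the marker at (280,212) and the grey piece at (335,182). The scene view shows the fence and guard from the far side.

```bash
python3 - <<'E'
import cv2
a=cv2.imread("pics/top0.png")[80:260,255:485]; cv2.imwrite("pics/topc.png",cv2.resize(a,None,fx=3.3,fy=3.3,interpolation=cv2.INTER_CUBIC))
a=cv2.imread("pics/scene0.png")[140:290,180:400]; cv2.imwrite("pics/scenec.png",cv2.resize(a,None,fx=3.5,fy=3.5,interpolation=cv2.INTER_CUBIC))
E
```

```text
(no output)
```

View pics/topc.png

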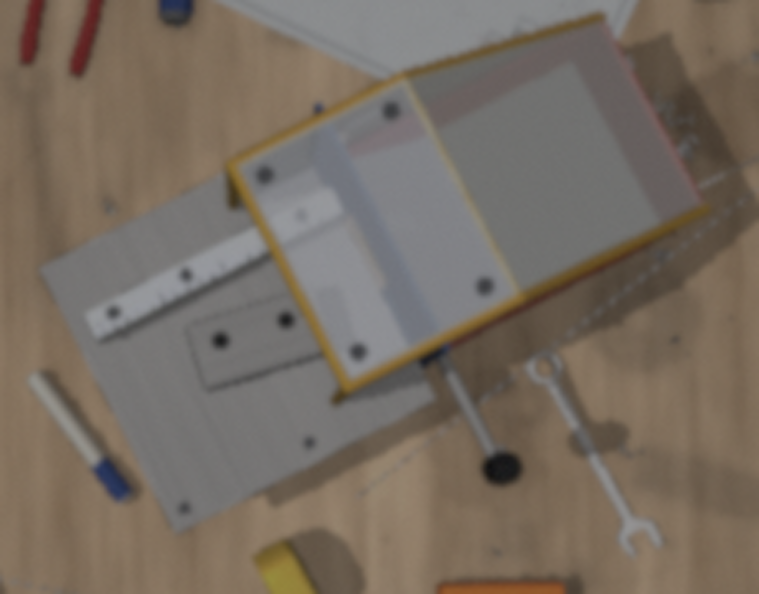

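View pics/scenec.png

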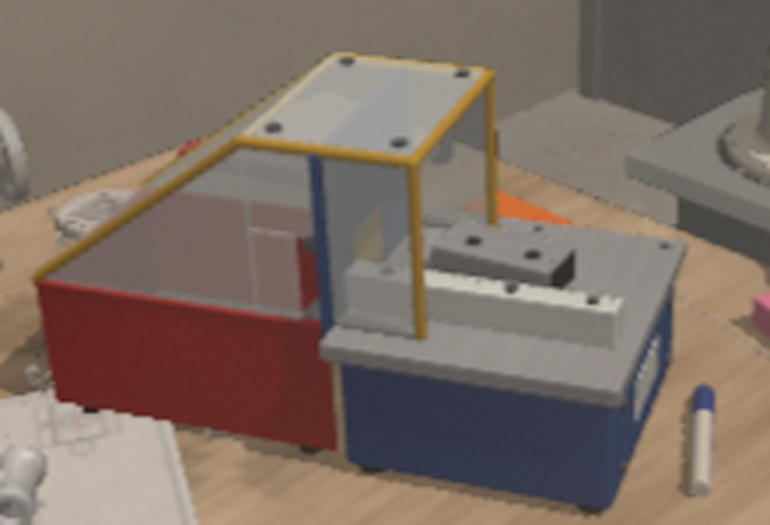

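The crops give these features.

| Feature | View | Pixel positions |
|---|---|---|
| Near-end bed corners | top crop | (40,270), (178,531), (433,400) |
| Piece holes | top crop | (220,340), (286,320) |
| Piece left end | top crop | (185,325) to (207,388) |
| Knob top | top crop | (501,467) |
| Guard front, upper corners | top crop | (230,165), (347,390) |
| Same bed corners | scene crop | (620,402), (685,243) |

```bash
cat >h.py <<'E'
import numpy as np
from station import manip
from scipy.spatial.transform import Rotation as R
def ray(n,p):
    i=manip.camera_info(n);M=i["world_from_camera"];d=np.linalg.solve(i["mtx"],[p[0],p[1],1.])*[1,-1,-1]
    return M[:3,3],M[:3,:3]@d
def plane(n,p,z):
    o,d=ray(n,p);return o+d*(z-o[2])/d[2]
def tri(p,q):
    o,d=ray("top",p);e,f=ray("scene",q);s=np.linalg.lstsq(np.c_[d,-f],e-o,rcond=None)[0]
    a,b=o+d*s[0],e+f*s[1];return (a+b)/2,np.linalg.norm(a-b)
T=lambda u:(255+(u[0]+.5)/3.3-.5,80+(u[1]+.5)/3.3-.5)
S=lambda u:(180+(u[0]+.5)/3.5-.5,140+(u[1]+.5)/3.5-.5)
def fit(P,W):
    P=np.array(P);W=np.array(W)[:,:2];p=P-P.mean(0);w=W-W.mean(0)
    th=np.arctan2((p[:,0]*w[:,1]-p[:,1]*w[:,0]).sum(),(p*w).sum())
    c,s=np.cos(th),np.sin(th);Q=np.array([[c,-s],[s,c]]);t=W.mean(0)-Q@P.mean(0);return th,t,Q,(P@Q.T+t-W)
E
python3 - <<'E'
from h import *
np.set_printoptions(precision=4,suppress=True)
print(tri(T((40,270)),S((620,402-9))),tri(T((178,531)),S((685,243))),tri(T((220,340)),S((533,254))),tri(T((286,320)),S((473,240))))
print("guard top",tri(T((230,165)),S((415,160))),tri(T((347,390)),S((490,73))))
W=[plane("top",T(u),.12) for u in((40,270),(178,531),(433,400))]
th,t,Q,e=fit([[-.14,.103],[-.14,-.123],[.08,-.123]],W);print(np.degrees(th),t,e)
st=lambda w:Q.T@(w[:2]-t)
for n,u,z in(("knob",(501,467),.177),("h1",(220,340),.15),("h2",(286,320),.15),("e1",(185,325),.15),("e2",(207,388),.15),("fence",(85,310),.15),("fencefar",(100,342),.15),("sp",(545,365),.005),("sp2",(640,535),.005),("mk",(120,490),.018),("mk2",(35,378),.01),("tape",(290,575),.064)):
    w=plane("top",T(u),z);print(n,w,st(w))
E
```

```text
(array([0.6443, 0.2531, 0.1181]), np.float64(0.0014696781742658087)) (array([0.4462, 0.1529, 0.1187]), np.float64(0.0022703936405975393)) (array([0.5852, 0.118 , 0.1518]), np.float64(0.0009371552072597426)) (array([0.5991, 0.0693, 0.1516]), np.float64(0.00020603519118517132))
guard top (array([0.6895, 0.1078, 0.262 ]), np.float64(0.0010666090951511583)) (array([0.5397, 0.033 , 0.2599]), np.float64(0.0013920990342606537))
-63.642754317579325 [0.6163 0.0827] [[ 0.002   0.0017]
 [-0.0029  0.0016]
 [ 0.0009 -0.0033]]
knob [ 0.4884 -0.08    0.177 ] [ 0.089  -0.1868]
h1 [0.5857 0.1176 0.15  ] [-0.0449 -0.012 ]
h2 [0.5994 0.0692 0.15  ] [ 0.0046 -0.0212]
e1 [0.5972 0.143  0.15  ] [-0.0625  0.0096]
e2 [0.5508 0.1278 0.15  ] [-0.0695 -0.0388]
fence [0.6097 0.2158 0.15  ] [-0.1222  0.0531]
fencefar [0.586  0.2052 0.15  ] [-0.1232  0.0272]
sp [ 0.5753 -0.1476  0.005 ] [ 0.1882 -0.139 ]
sp2 [ 0.4344 -0.2206  0.005 ] [ 0.191  -0.2977]
mk [0.4794 0.2026 0.018 ] [-0.1682 -0.0695]
mk2 [0.5725 0.2715 0.01  ] [-0.1886  0.0445]
tape [0.4102 0.0677 0.064 ] [-0.0781 -0.1914]
```

>>> {"method": "drive_tool", "body": {
  "targets": "-0.2465 -0.268 -0.06 69 0;-0.2465 -0.268 -0.06 69 0;-0.2465 -0.268 -0.06 69 0;-0.2465 -0.268 -0.06 69 0;-0.2465 -0.268 -0.06 69 0;-0.2465 -0.268 -0.06 69 0;-0.2465 -0.268 -0.06 69 0;-0.2465 -0.268 -0.06 69 0;-0.2465 -0.268 -0.06 69 0;-0.2465 -0.268 -0.06 69 0"
}}

```text
time_s: 0.93
tool_pos: [0.3161, 0.2342, 0.2923]
tool_rot: [2.094, 2.338, 0.001]
force: [-0.4, -0.1, -0.5]
finger_gap: 0.999
gripper_force: 0.0
```

```bash
cat >>h.py <<'E'
np.set_printoptions(precision=4,suppress=True)
O=np.array([.6163,.0827]);TH=np.radians(-63.64)
Q=np.array([[np.cos(TH),-np.sin(TH)],[np.sin(TH),np.cos(TH)]])
st=lambda w:Q.T@(np.array(w)[:2]-O)
wd=lambda p:Q@np.array(p)+O
def go(xy,z,yaw=-63.64,w=False):
    "station xy -> tool shift; yaw = world angle of tool y, deg"
    s=manip.sense();r=R.from_rotvec(s["tool_rot"]);p=s["tool_pos"]
    tgt=np.r_[xy if w else wd(xy),z];d=r.inv().apply(tgt-p)
    ty=r.apply([0,1,0]);cur=np.degrees(np.arctan2(ty[1],ty[0]))
    print("t",round(s["time_s"],2),"pos",p,"st",st(p),"yaw",cur,"tool z",r.apply([0,0,1]),"q",s["joints"],"F",s["force"],"gap",s["finger_gap"],s["gripper_force"])
    print("-> shift",d,"roll",(cur-yaw+180)%360-180)
E
python3 -c "
from h import *
go([.4884,-.080],.25,w=True)"
```

```text
t 0.93 pos [0.3161 0.2342 0.2923] st [-0.269  -0.2017] yaw 6.302612773200157 tool z [ 0.0032 -0.0017 -1.    ] q [ 0.3301 -0.3822  1.9731 -0.0027  1.5481  0.2202] F [-0.3687 -0.0689 -0.5344] gap 0.999150537948194 0.0
-> shift [-0.3311  0.1366  0.0434] roll 69.94261277320015
```

>>> {"method": "drive_tool", "body": {
  "targets": "-0.331 0.137 0.04 70 0;-0.331 0.137 0.04 70 0;-0.331 0.137 0.04 70 0;-0.331 0.137 0.04 70 0;-0.331 0.137 0.04 70 0;-0.331 0.137 0.04 70 0;-0.331 0.137 0.04 70 0;-0.331 0.137 0.04 70 0;-0.331 0.137 0.04 70 0;-0.331 0.137 0.04 70 0"
}}

```text
time_s: 1.77
tool_pos: [0.4908, -0.0772, 0.2497]
tool_rot: [3.058, 0.719, -0.003]
force: [-0.8, 0.2, 0.4]
finger_gap: 1.004
gripper_force: 0.0
```

```bash
python3 - <<'E'
from h import *
import cv2
go([.4884,-.080],.143,w=True)
a=manip.camera("scene");b=manip.camera("top")
f=lambda a,k:cv2.resize(a[:,:,::-1],None,fx=k,fy=k,interpolation=cv2.INTER_CUBIC)
cv2.imwrite("pics/k.png",np.hstack([f(a[110:270,190:390],2),f(b[120:280,320:520],2)]))
E
```

```text
t 1.77 pos [ 0.4908 -0.0772  0.2497] st [ 0.0875 -0.1834] yaw -63.53149434350431 tool z [-0.0017 -0.0008 -1.    ] q [-0.3988 -0.0588  1.7859 -0.0014  1.4159  0.7102] F [-0.8273  0.1633  0.4022] gap 1.0035686747421093 0.0
-> shift [-0.0032  0.0015  0.1068] roll 0.10850565649568011
```

View pics/k.png

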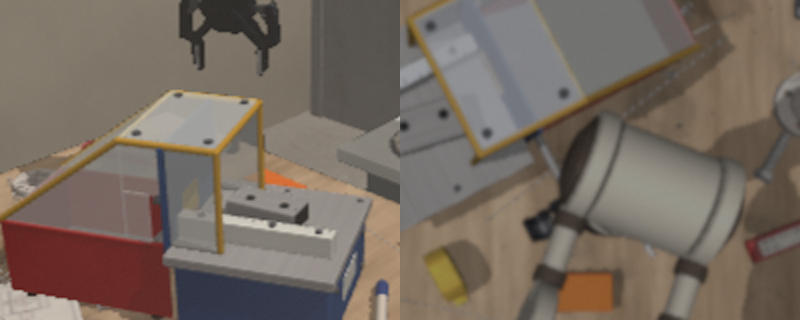

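The view shows the open hand, upright, above the knob, with a clear way down.

>>> {"method": "drive_tool", "body": {
  "targets": "-0.003 0.0015 0.03 0 0;-0.003 0.0015 0.06 0 0;-0.003 0.0015 0.09 0 0;-0.003 0.0015 0.107 0 0;-0.003 0.0015 0.107 0 0;-0.003 0.0015 0.107 0 1;-0.003 0.0015 0.107 0 1;-0.003 0.0015 0.107 0 1;-0.003 0.0015 0.107 0 1;-0.003 0.0015 0.107 0 1",
  "squeeze": 40
}}

```text
time_s: 2.7
tool_pos: [0.4922, -0.0813, 0.1477]
tool_rot: [3.037, 0.735, 0.013]
force: [14.7, -34.3, -8.8]
finger_gap: 0.302
gripper_force: 18.5
```

>>> {"method": "drive_tool", "body": {
  "targets": "0 0 0 0 1;0 0 0 0 1;0 0 0 0 1"
}}

```text
time_s: 2.95
tool_pos: [0.4926, -0.0822, 0.1478]
tool_rot: [3.038, 0.732, 0.014]
force: [9.7, -21.6, -4.7]
finger_gap: 0.275
gripper_force: 40.4
```

>>> {"method": "drive_tool", "body": {
  "targets": "-0.006 0.003 0 0 1;-0.014 0.003 0 0 1;-0.022 0.003 0 0 1;-0.030 0.003 0 0 1;-0.038 0.003 0 0 1;-0.045 0.003 0 0 1;-0.049 0.003 0 0 1;-0.050 0.003 0 0 1;-0.050 0.003 0 0 1;-0.050 0.003 0 0 1"
}}

```text
time_s: 3.78
tool_pos: [0.4512, -0.1029, 0.1478]
tool_rot: [3.046, 0.733, 0.025]
force: [19.7, -1.9, -6.3]
finger_gap: 0.276
gripper_force: 40.1
```

```bash
python3 -c "
from h import *
go([.093,-.235],.143)"
```

```text
t 3.78 pos [ 0.4512 -0.1029  0.1478] st [ 0.093  -0.2303] yaw -62.9514903502376 tool z [ 0.0175 -0.0048 -0.9998] q [-0.489  -0.0693  2.0046  0.0043  1.1887  0.6081] F [19.6947 -1.9286 -6.3144] gap 0.2759496768245356 40.097265033982694
-> shift [-0.0047 -0.0001  0.0048] roll 0.688509649762409
```

>>> {"method": "drive_tool", "body": {
  "targets": "-0.002 0 0 0 1;-0.004 0 0 0 1;-0.004 0 0 0 1;-0.004 0 0 0 1"
}}

```text
time_s: 4.12
tool_pos: [0.4511, -0.1029, 0.148]
tool_rot: [3.047, 0.732, 0.04]
force: [36.1, 6.0, -14.6]
finger_gap: 0.276
gripper_force: 40.4
```

```bash
python3 -c "
from h import *
go([.093,-.235],.143)"
```

```text
t 4.12 pos [ 0.4511 -0.1029  0.148 ] st [ 0.093  -0.2304] yaw -63.003926870807454 tool z [ 0.0268 -0.0012 -0.9996] q [-0.4944 -0.0767  2.0114  0.0126  1.1828  0.6005] F [ 36.1063   6.0154 -14.5673] gap 0.2762397266855279 40.39923501200974
-> shift [-0.0047 -0.0001  0.0049] roll 0.636073129192539
```

>>> {"method": "drive_tool", "body": {
  "targets": "0.006 0 0 0 1;0.006 0 0 0 0;0.006 0 0 0 0;0.006 0 0 0 0;0.006 0 0 0 0;0.006 0 0 0 0;0.006 0 -0.035 0 0;0.006 0 -0.07 0 0;0.006 0 -0.11 0 0;0.006 0 -0.15 0 0"
}}

```text
time_s: 4.95
tool_pos: [0.4457, -0.0997, 0.2955]
tool_rot: [-3.053, -0.735, 0.002]
force: [1.0, -0.2, -0.3]
finger_gap: 1.002
gripper_force: 0.0
```

>>> {"method": "drive_tool", "body": {
  "targets": "-0.30 0.27 0 0 0;-0.30 0.27 0 0 0;-0.30 0.27 0 0 0;-0.30 0.27 0 0 0;-0.30 0.27 0 0 0;-0.30 0.27 0 0 0;-0.30 0.27 0 0 0;-0.30 0.27 0 0 0;-0.30 0.27 0 0 0;-0.30 0.27 0 0 0"
}}

```text
time_s: 5.78
tool_pos: [0.3002, -0.4799, 0.2938]
tool_rot: [-3.055, -0.732, 0.001]
force: [0.5, 1.1, -0.3]
finger_gap: 0.996
gripper_force: 0.0
```

```bash
python3 -c "
from h import *
go([.093,-.235],.143)"
```

```text
t 5.78 pos [ 0.3002 -0.4799  0.2938] st [ 0.3637 -0.533 ] yaw -63.04493636223696 tool z [-0.0006 -0.0001 -1.    ] q [-1.2249  0.1001  1.538  -0.0006  1.5036 -0.1245] F [ 0.4938  1.1015 -0.2928] gap 0.996470387013423 0.0
-> shift [ 0.3009 -0.2676  0.1507] roll 0.5950636377630474
```

>>> {"method": "drive_tool", "body": {
  "targets": "0 0.40 0 0 0;0 0.40 0 0 0;0 0.40 0 0 0;0 0.40 0 0 0;0 0.40 0 0 0;0 0.40 0 0 0;0 0.40 0 0 0;0 0.40 0 0 0;0 0.40 0 0 0;0 0.40 0 0 0"
}}

```text
time_s: 6.62
tool_pos: [0.4381, -0.7501, 0.2634]
tool_rot: [3.043, 0.733, 0.01]
force: [-0.7, -0.0, -2.9]
finger_gap: 1.002
gripper_force: 0.0
```

```bash
python3 -c "
from h import *
go([.093,-.235],.143)"
```

```text
t 6.62 pos [ 0.4381 -0.7501  0.2634] st [ 0.6671 -0.5295] yaw -62.931425407316354 tool z [ 0.0087 -0.0099 -0.9999] q [-1.1822  1.1018  0.1913  0.0044  1.836  -0.0827] F [-0.6782 -0.0453 -2.9366] gap 1.0016137845582231 0.0
-> shift [ 0.3012 -0.5719  0.1141] roll 0.7085745926836466
```

>>> {"method": "drive_tool", "body": {
  "targets": "0 0.30 0 0 0;0 0.30 0 0 0;0 0.30 -0.1 0 0;0 0.30 -0.2 0 0;0 0.30 -0.3 0 0;0 0.30 -0.3 0 0"
}}

```text
time_s: 7.12
tool_pos: [0.43, -0.752, 0.3159]
tool_rot: [2.996, 0.722, 0.026]
force: [0.1, -0.7, 1.0]
finger_gap: 0.999
gripper_force: 0.0
```

```bash
python3 -c "
from h import *
go([.093,-.235],.143)"
```

```text
t 7.12 pos [ 0.43   -0.752   0.3159] st [ 0.6652 -0.5375] yaw -62.91138281541403 tool z [ 0.0307 -0.0542 -0.9981] q [-1.1932  1.0455  0.183   0.0089  1.8514 -0.0926] F [ 0.0571 -0.6597  0.9776] gap 0.999478870334215 0.0
-> shift [ 0.3094 -0.578   0.1381] roll 0.7286171845859712
```

>>> {"method": "drive_tool", "body": {
  "targets": "0 0.30 -0.4 0 0;0 0.30 -0.4 0 0;0 0.30 -0.4 0 0;0 0.30 -0.4 0 0;0 0.30 -0.4 0 0;0 0.30 -0.4 0 0;0 0.30 -0.4 0 0;0 0.30 -0.4 0 0;0 0.30 -0.4 0 0;0 0.30 -0.4 0 0"
}}

```text
time_s: 7.95
tool_pos: [0.3964, -0.7077, 0.4491]
tool_rot: [2.971, 0.716, 0.038]
force: [-0.7, -0.1, -0.4]
finger_gap: 0.999
gripper_force: 0.0
```

```bash
python3 -c "
from h import *
go([.093,-.235],.143)"
```

```text
t 7.95 pos [ 0.3964 -0.7077  0.4491] st [ 0.6106 -0.548 ] yaw -62.92311691266095 tool z [ 0.0441 -0.0771 -0.996 ] q [-1.2141  0.8813  0.1835  0.0157  1.989  -0.109 ] F [-0.669  -0.0964 -0.3966] gap 0.9990198640420859 0.0
-> shift [ 0.3184 -0.5388  0.2606] roll 0.7168830873390561
```

>>> {"method": "drive_tool", "body": {
  "targets": "0 0 0 0 0;0 0 0 0 0"
}}

```text
time_s: 8.12
tool_pos: [0.3966, -0.708, 0.4485]
tool_rot: [2.971, 0.716, 0.038]
force: [0.7, -1.1, 0.0]
finger_gap: 1.001
gripper_force: 0.0
```

```bash
python3 -c "
from h import *
go([.093,-.235],.143)"
```

```text
t 8.12 pos [ 0.3966 -0.708   0.4485] st [ 0.6109 -0.5479] yaw -62.92325466805027 tool z [ 0.0442 -0.0773 -0.996 ] q [-1.214   0.8817  0.1839  0.0158  1.988  -0.1089] F [ 0.691  -1.1226  0.0228] gap 1.0009996003357 0.0
-> shift [ 0.3183 -0.5391  0.26  ] roll 0.7167453319497383
```

>>> {"method": "drive_tool", "body": {
  "targets": "0 0.30 -0.18 0 0;0 0.30 -0.18 0 0;0 0.30 -0.18 0 0;0 0.30 -0.18 0 0;0 0.30 -0.18 0 0"
}}

```text
time_s: 8.53
tool_pos: [0.3922, -0.7104, 0.4652]
tool_rot: [2.942, 0.709, 0.05]
force: [0.1, -0.9, -0.1]
finger_gap: 1.0
gripper_force: 0.0
```

>>> {"method": "drive_tool", "body": {
  "targets": "0 0.30 -0.16 0 0;0 0.30 -0.16 0 0;0 0.30 -0.16 0 0"
}}

```text
time_s: 8.78
tool_pos: [0.3918, -0.7157, 0.4749]
tool_rot: [2.912, 0.701, 0.062]
force: [0.3, -0.6, -0.4]
finger_gap: 0.999
gripper_force: 0.0
```

>>> {"method": "drive_tool", "body": {
  "targets": "0 0.30 -0.14 0 0"
}}

```text
time_s: 8.87
tool_pos: [0.3937, -0.7212, 0.4785]
tool_rot: [2.889, 0.696, 0.071]
force: [-0.2, -0.2, -0.5]
finger_gap: 0.996
gripper_force: 0.0
```

```bash
python3 -c "
from h import *
go([.093,-.235],.143)"
```

```text
t 8.87 pos [ 0.3937 -0.7212  0.4785] st [ 0.6215 -0.5564] yaw -62.94983717594014 tool z [ 0.0856 -0.1524 -0.9846] q [-1.2286  0.8469  0.1844  0.0316  1.9369 -0.1167] F [-0.1822 -0.2403 -0.5407] gap 0.995602128803462 0.0
-> shift [ 0.3261 -0.5751  0.241 ] roll 0.6901628240598541
```

>>> {"method": "drive_tool", "body": {
  "targets": "0 0.30 -0.12 0 0;0 0.30 -0.12 0 0"
}}

```text
time_s: 9.03
tool_pos: [0.396, -0.7294, 0.4838]
tool_rot: [2.857, 0.688, 0.083]
force: [0.4, 0.1, 0.0]
finger_gap: 0.999
gripper_force: 0.0
```

>>> {"method": "drive_tool", "body": {
  "targets": "0 0.30 -0.11 0 0;0 0.30 -0.11 0 0"
}}

```text
time_s: 9.2
tool_pos: [0.3982, -0.7372, 0.4871]
tool_rot: [2.829, 0.681, 0.094]
force: [0.0, -0.5, -0.6]
finger_gap: 0.998
gripper_force: 0.0
```

>>> {"method": "drive_tool", "body": {
  "targets": "0 0.30 -0.10 0 0;0 0.30 -0.10 0 0"
}}

```text
time_s: 9.37
tool_pos: [0.4007, -0.7451, 0.4911]
tool_rot: [2.799, 0.674, 0.104]
force: [0.3, 0.9, 0.8]
finger_gap: 1.003
gripper_force: 0.0
```

>>> {"method": "drive_tool", "body": {
  "targets": "0 0.30 -0.09 0 0;0 0.30 -0.09 0 0"
}}

```text
time_s: 9.53
tool_pos: [0.4033, -0.7531, 0.4953]
tool_rot: [2.769, 0.667, 0.115]
force: [-0.3, 1.2, 0.1]
finger_gap: 1.0
gripper_force: 0.0
```

>>> {"method": "drive_tool", "body": {
  "targets": "0 0.30 -0.08 0 0;0 0.30 -0.08 0 0"
}}

```text
time_s: 9.7
tool_pos: [0.406, -0.7612, 0.4994]
tool_rot: [2.739, 0.659, 0.125]
force: [0.5, 0.2, 0.5]
finger_gap: 1.003
gripper_force: 0.0
```

>>> {"method": "drive_tool", "body": {
  "targets": "0 0.30 -0.07 0 0;0 0.30 -0.07 0 0"
}}

```text
time_s: 9.87
tool_pos: [0.4089, -0.7694, 0.5036]
tool_rot: [2.709, 0.652, 0.135]
force: [0.2, 0.1, 0.3]
finger_gap: 0.996
gripper_force: 0.0
```

```bash
python3 -c "
from h import *
go([.093,-.235],.143)"
```

```text
t 9.87 pos [ 0.4089 -0.7694  0.5036] st [ 0.6714 -0.5641] yaw -63.04849446317863 tool z [ 0.1717 -0.3132 -0.9341] q [-1.242   0.8345  0.1838  0.0626  1.7627 -0.1206] F [0.2424 0.1428 0.3219] gap 0.9955607836753793 0.0
-> shift [ 0.3336 -0.6658  0.1353] roll 0.5915055368213871
```

>>> {"method": "drive_tool", "body": {
  "targets": "0 0.30 -0.06 0 0;0 0.30 -0.06 0 0"
}}

```text
time_s: 10.03
tool_pos: [0.4118, -0.7775, 0.5076]
tool_rot: [2.679, 0.645, 0.144]
force: [-0.0, 0.5, -0.4]
finger_gap: 0.999
gripper_force: 0.0
```

>>> {"method": "drive_tool", "body": {
  "targets": "0 0.30 -0.06 0 0;0 0.30 -0.06 0 0"
}}

```text
time_s: 10.2
tool_pos: [0.4144, -0.7846, 0.5138]
tool_rot: [2.648, 0.637, 0.154]
force: [0.6, -0.2, 0.7]
finger_gap: 1.003
gripper_force: 0.0
```

>>> {"method": "drive_tool", "body": {
  "targets": "0 0.30 -0.05 0 0;0 0.30 -0.05 0 0"
}}

```text
time_s: 10.37
tool_pos: [0.417, -0.7919, 0.5203]
tool_rot: [2.617, 0.629, 0.164]
force: [0.2, 0.3, 1.7]
finger_gap: 1.004
gripper_force: 0.0
```

>>> {"method": "drive_tool", "body": {
  "targets": "0 0.30 -0.05 0 0;0 0.30 -0.05 0 0"
}}

```text
time_s: 10.53
tool_pos: [0.4192, -0.798, 0.5282]
tool_rot: [2.586, 0.622, 0.173]
force: [0.4, 0.5, 1.1]
finger_gap: 1.001
gripper_force: 0.0
```

>>> {"method": "drive_tool", "body": {
  "targets": "0 0.30 -0.04 0 0;0 0.30 -0.04 0 0"
}}

```text
time_s: 10.7
tool_pos: [0.4214, -0.8042, 0.5363]
tool_rot: [2.555, 0.614, 0.182]
force: [0.5, 0.7, 0.4]
finger_gap: 1.001
gripper_force: 0.0
```

>>> {"method": "drive_tool", "body": {
  "targets": "0 0.30 -0.03 0 0;0 0.30 -0.03 0 0"
}}

```text
time_s: 10.87
tool_pos: [0.4239, -0.8107, 0.5437]
tool_rot: [2.524, 0.607, 0.191]
force: [0.0, -0.3, 1.0]
finger_gap: 1.003
gripper_force: 0.0
```

>>> {"method": "drive_tool", "body": {
  "targets": "0 0.30 -0.03 0 0;0 0.30 -0.03 0 0"
}}

```text
time_s: 11.03
tool_pos: [0.4257, -0.8159, 0.553]
tool_rot: [2.493, 0.599, 0.199]
force: [0.3, 0.1, -0.0]
finger_gap: 1.0
gripper_force: 0.0
```

>>> {"method": "drive_tool", "body": {
  "targets": "0 0.30 -0.02 0 0;0 0.30 -0.02 0 0"
}}

```text
time_s: 11.2
tool_pos: [0.4277, -0.8213, 0.5625]
tool_rot: [2.461, 0.591, 0.208]
force: [-0.2, 0.9, -0.3]
finger_gap: 0.999
gripper_force: 0.0
```

>>> {"method": "drive_tool", "body": {
  "targets": "0 0.30 -0.01 0 0;0 0.30 -0.01 0 0"
}}

```text
time_s: 11.37
tool_pos: [0.4298, -0.8268, 0.5712]
tool_rot: [2.431, 0.584, 0.216]
force: [-0.0, 0.3, 0.7]
finger_gap: 1.0
gripper_force: 0.0
```

```bash
python3 -c "
from h import *
go([.093,-.235],.143)"
```

```text
t 11.37 pos [ 0.4298 -0.8268  0.5712] st [ 0.7321 -0.5709] yaw -63.31968614818129 tool z [ 0.2882 -0.5366 -0.7931] q [-1.2562  0.8015  0.1838  0.1085  1.5094 -0.1271] F [-0.0395  0.2579  0.7   ] gap 1.000042154739596 0.0
-> shift [ 0.3403 -0.7662 -0.0428] roll 0.3203138518186961
```

```bash
python3 -c "
from h import *
go([.40,-.38],.47)"
```

```text
t 11.37 pos [ 0.4298 -0.8268  0.5712] st [ 0.7321 -0.5709] yaw -63.31968614818129 tool z [ 0.2882 -0.5366 -0.7931] q [-1.2562  0.8015  0.1838  0.1085  1.5094 -0.1271] F [-0.0395  0.2579  0.7   ] gap 1.000042154739596 0.0
-> shift [ 0.1948 -0.3242 -0.1181] roll 0.3203138518186961
```

>>> {"method": "drive_tool", "body": {
  "targets": "0.195 -0.324 -0.118 -65 1;0.195 -0.324 -0.118 -65 1;0.195 -0.324 -0.118 -65 1;0.195 -0.324 -0.118 -65 1;0.195 -0.324 -0.118 -65 1;0.195 -0.324 -0.118 -65 1;0.195 -0.324 -0.118 -65 1;0.195 -0.324 -0.118 -65 1;0.195 -0.324 -0.118 -65 1;0.195 -0.324 -0.118 -65 1"
}}

```text
time_s: 12.2
tool_pos: [0.4519, -0.463, 0.4754]
tool_rot: [1.736, 1.809, -0.261]
force: [0.4, -0.3, 0.3]
finger_gap: -0.003
gripper_force: 0.0
```

```bash
python3 -c "
from h import *
go([.10,-.22],.42,yaw=26.4)"
```

```text
t 12.2 pos [ 0.4519 -0.463   0.4754] st [ 0.4159 -0.3896] yaw 7.1554332647677015 tool z [ 0.2879 -0.5354 -0.7941] q [-0.9457 -0.1666  1.5698 -0.0902  1.0909 -0.9716] F [ 0.4321 -0.3364  0.2776] gap -0.0032698098138821807 0.0
-> shift [ 0.3305  0.0395 -0.1445] roll -19.244566735232297
```

>>> {"method": "drive_tool", "body": {
  "targets": "0.33 0.04 -0.145 -25 1;0.33 0.04 -0.145 -25 1;0.33 0.04 -0.145 -25 1;0.33 0.04 -0.145 -25 1;0.33 0.04 -0.145 -25 1;0.33 0.04 -0.145 -25 1;0.33 0.04 -0.145 -25 1;0.33 0.04 -0.145 -25 1;0.33 0.04 -0.145 -25 1;0.33 0.04 -0.145 -25 1"
}}

```text
time_s: 13.03
tool_pos: [0.4665, -0.1016, 0.4211]
tool_rot: [1.322, 2.174, -0.429]
force: [0.7, -0.6, -0.9]
finger_gap: -0.003
gripper_force: 0.0
```

```bash
python3 -c "
from h import *
go([-.08,-.11],.30,yaw=26.4)"
```

```text
t 13.03 pos [ 0.4665 -0.1016  0.4211] st [ 0.0986 -0.2161] yaw 27.686971761504232 tool z [ 0.2913 -0.5311 -0.7957] q [-0.1598 -0.4223  1.8741 -0.5202  1.2921 -0.595 ] F [ 0.6701 -0.6088 -0.8515] gap -0.002593999950725381 0.0
-> shift [ 0.2144  0.1085 -0.0091] roll 1.286971761504219
```

>>> {"method": "drive_tool", "body": {
  "targets": "0.035 0.018 -0.002 0 1;0.07 0.036 -0.003 0 1;0.105 0.054 -0.005 0 1;0.14 0.07 -0.006 0 1;0.175 0.09 -0.008 0 1;0.214 0.108 -0.009 0 1;0.214 0.108 -0.009 0 1;0.214 0.108 -0.009 0 1"
}}

```text
time_s: 13.7
tool_pos: [0.4828, 0.1004, 0.2989]
tool_rot: [1.326, 2.173, -0.437]
force: [-0.4, -0.5, 0.9]
finger_gap: -0.001
gripper_force: 0.0
```

```bash
python3 - <<'E'
from h import *
import cv2
a=manip.camera("scene");b=manip.camera("top")
f=lambda a,k:cv2.resize(a[:,:,::-1],None,fx=k,fy=k,interpolation=cv2.INTER_CUBIC)
cv2.imwrite("pics/m.png",np.hstack([f(a[90:290,190:390],2),f(b[90:290,240:440],2)]))
go([-.008,-.088],.137,yaw=26.4)
go([-.008,-.030],.137,yaw=26.4)
E
```

```text
t 13.8 pos [0.4837 0.0988 0.3017] st [-0.0733 -0.1117] yaw 27.230228443424583 tool z [ 0.2882 -0.5351 -0.7941] q [ 0.3299 -0.1134  1.8585 -0.6648  1.3331  0.0005] F [ 0.8069 -0.6506  0.8371] gap 0.004738354563494869 0.0
-> shift [0.0481 0.0203 0.1709] roll 0.8302284434245735
t 13.8 pos [0.4837 0.0988 0.3017] st [-0.0733 -0.1117] yaw 27.230228443424583 tool z [ 0.2882 -0.5351 -0.7941] q [ 0.3299 -0.1134  1.8585 -0.6648  1.3331  0.0005] F [ 0.8069 -0.6506  0.8371] gap 0.004738354563494869 0.0
-> shift [0.0479 0.0783 0.1721] roll 0.8302284434245735
```

View pics/m.png

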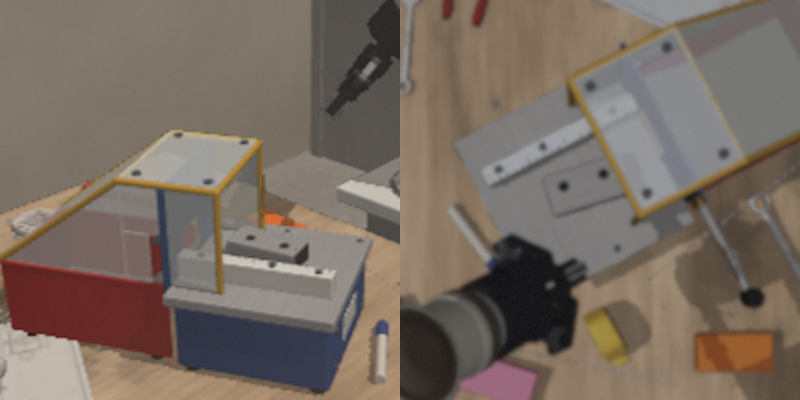

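The hand is tilted and shut at crop (575,275) right, beside the bed. The knob is fully drawn at (752,297) and the piece hasn't moved, at (583,180).

>>> {"method": "drive_tool", "body": {
  "targets": "0.03 0.016 0.02 0 1;0.048 0.016 0.05 0 1;0.048 0.016 0.085 0 1;0.048 0.016 0.12 0 1;0.048 0.016 0.15 0 1;0.048 0.016 0.171 0 1;0.048 0.016 0.171 0 1;0.048 0.026 0.171 0 1;0.048 0.036 0.171 0 1;0.048 0.045 0.171 0 1"
}}

```text
time_s: 14.63
tool_pos: [0.5569, 0.0623, 0.1392]
tool_rot: [1.331, 2.165, -0.43]
force: [0.7, 0.5, -0.2]
finger_gap: 0.001
gripper_force: 0.0
```

>>> {"method": "drive_tool", "body": {
  "targets": "0 0.005 0 0 1;0 0.010 0 0 1;0 0.015 0 0 1;0 0.020 0 0 1;0 0.024 0 0 1;0 0.027 0 0 1;0 0.029 0 0 1;0 0.029 0 0 1"
}}

```text
time_s: 15.3
tool_pos: [0.5794, 0.0725, 0.1393]
tool_rot: [1.333, 2.164, -0.446]
force: [-11.8, -10.8, 9.4]
finger_gap: 0.001
gripper_force: 7.6
```

```bash
python3 -c "
from h import *
go([-.008,-.03],.137,yaw=26.4)"
```

```text
t 15.3 pos [0.5794 0.0725 0.1393] st [-0.0073 -0.0376] yaw 26.882084751618173 tool z [ 0.2815 -0.5425 -0.7915] q [ 0.2292  0.265   1.8024 -0.7593  1.0359  0.1511] F [-11.8352 -10.7946   9.4026] gap 0.0009606065770995036 7.629484094213694
-> shift [0.002  0.0076 0.0015] roll 0.4820847516181743
```

>>> {"method": "drive_tool", "body": {
  "targets": "0 0.003 0 0 1;0 0.003 0 0 1;0 -0.01 0 0 1;0 -0.03 0 0 1;0 -0.04 -0.03 0 1;0.02 -0.04 -0.06 0 1;0.05 -0.04 -0.09 0 1;0.08 -0.04 -0.12 0 1;0.11 -0.04 -0.15 0 1;0.11 -0.04 -0.15 0 1"
}}

```text
time_s: 16.13
tool_pos: [0.4618, 0.2218, 0.1911]
tool_rot: [1.325, 2.172, -0.424]
force: [0.8, 0.4, -0.6]
finger_gap: -0.0
gripper_force: 0.0
```

```bash
python3 - <<'E'
from h import *
import cv2
b=manip.camera("top")
cv2.imwrite("pics/t2.png",cv2.resize(b[100:250,255:415,::-1],None,fx=4,fy=4,interpolation=cv2.INTER_CUBIC))
go([-.10,.002],.135,yaw=26.4)
E
```

```text
t 16.18 pos [0.4627 0.2198 0.1907] st [-0.191  -0.0767] yaw 27.559932706960247 tool z [ 0.2927 -0.5309 -0.7952] q [ 0.5704  0.1576  1.8115 -0.6797  1.296   0.3282] F [-0.1959 -0.4798 -0.1432] gap -0.003421827569741911 0.0
-> shift [-0.0391  0.0758  0.1016] roll 1.1599327069602623
```

View pics/t2.png

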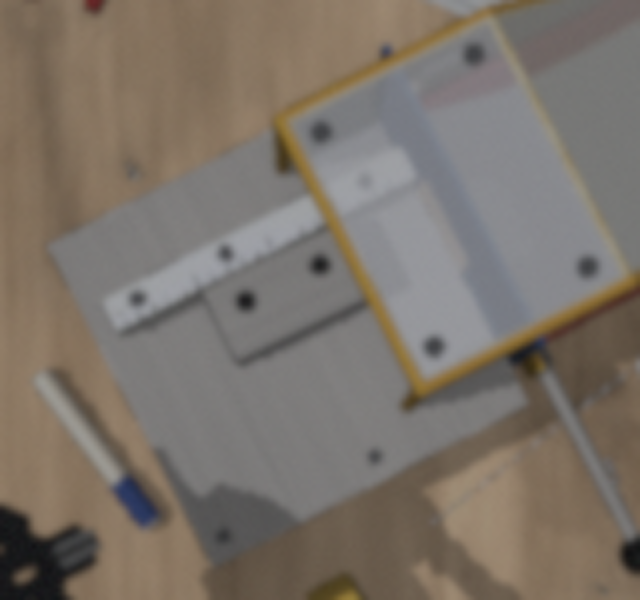

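The piece now lies flush along the fence in the top crop: rear edge (205,290) to (240,362), holes (246,301) and (320,264). The shutter is open and the marker is untouched.

>>> {"method": "drive_tool", "body": {
  "targets": "-0.015 0.03 0 0 1;-0.037 0.06 0 0 1;-0.037 0.076 0.01 0 1;-0.037 0.076 0.04 0 1;-0.037 0.076 0.07 0 1;-0.037 0.076 0.096 0 1;-0.037 0.076 0.096 0 1;-0.037 0.076 0.096 0 1"
}}

```text
time_s: 16.85
tool_pos: [0.5711, 0.1715, 0.1353]
tool_rot: [1.332, 2.169, -0.437]
force: [0.3, 1.0, -0.3]
finger_gap: -0.001
gripper_force: 0.0
```

```bash
python3 -c "
from h import *
go([-.03,.003],.137,yaw=26.4)
go([.034,.003],.137,yaw=26.4)"
```

```text
t 16.85 pos [0.5711 0.1715 0.1353] st [-0.0996 -0.0011] yaw 27.106168727744684 tool z [ 0.2845 -0.5363 -0.7946] q [ 0.4005  0.3639  1.6834 -0.7256  1.1467  0.2588] F [ 0.3154  0.9604 -0.3236] gap -0.001418053613841459 0.0
-> shift [-0.0563  0.0032  0.0409] roll 0.7061687277446822
t 16.85 pos [0.5711 0.1715 0.1353] st [-0.0996 -0.0011] yaw 27.106168727744684 tool z [ 0.2845 -0.5363 -0.7946] q [ 0.4005  0.3639  1.6834 -0.7256  1.1467  0.2588] F [ 0.3154  0.9604 -0.3236] gap -0.001418053613841459 0.0
-> shift [-0.1072  0.0023  0.0798] roll 0.7061687277446822
```

>>> {"method": "drive_tool", "body": {
  "targets": "-0.008 0.003 0.006 0 1;-0.016 0.003 0.012 0 1;-0.024 0.003 0.018 0 1;-0.032 0.003 0.023 0 1;-0.040 0.003 0.029 0 1;-0.048 0.003 0.035 0 1;-0.056 0.003 0.041 0 1;-0.056 0.003 0.041 0 1"
}}

```text
time_s: 17.52
tool_pos: [0.6067, 0.1111, 0.1379]
tool_rot: [1.33, 2.167, -0.434]
force: [-0.7, 0.0, -0.8]
finger_gap: 0.0
gripper_force: 0.0
```

```bash
python3 - <<'E'
from h import *
import cv2
b=manip.camera("top");a=manip.camera("scene")
f=lambda a,k:cv2.resize(a[:,:,::-1],None,fx=k,fy=k,interpolation=cv2.INTER_CUBIC)
cv2.imwrite("pics/t3.png",np.hstack([f(a[130:290,190:350],2.4),f(b[90:250,265:425],2.4)]))
go([.033,.001],.137,yaw=26.4)
E
```

```text
t 17.62 pos [0.6057 0.1121 0.137 ] st [-0.0311  0.0036] yaw 27.19101438185056 tool z [ 0.2863 -0.5355 -0.7945] q [ 0.2831  0.3571  1.6885 -0.7411  1.0762  0.171 ] F [-0.1573 -0.1202 -0.1713] gap -0.0018691333941211563 0.0
-> shift [-0.0509 -0.0035  0.0388] roll 0.791014381850573
```

View pics/t3.png

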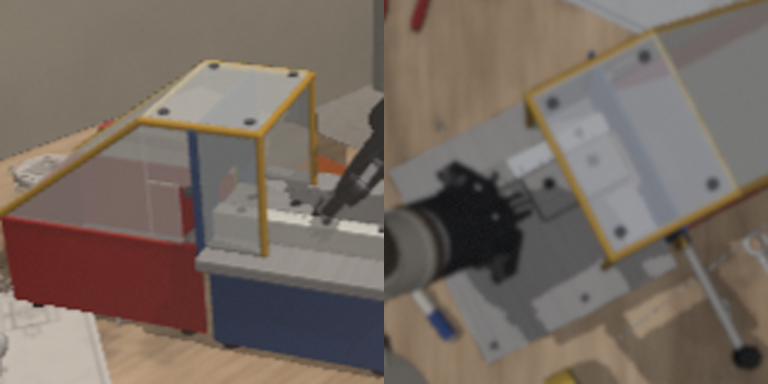

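The piece is still flush and has advanced about 46 mm, with its holes at (549,184) and (593,160) in the right half. The fingers are at its rear end, clear of the guard lip.

>>> {"method": "drive_tool", "body": {
  "targets": "-0.010 -0.001 0.0075 0 1;-0.020 -0.001 0.015 0 1;-0.031 -0.002 0.023 0 1;-0.042 -0.002 0.031 0 1;-0.052 -0.003 0.0395 0 1;-0.054 -0.003 0.041 0 1;-0.054 -0.003 0.041 0 1;-0.054 -0.003 0.041 0 1"
}}

```text
time_s: 18.28
tool_pos: [0.6341, 0.0508, 0.1372]
tool_rot: [1.33, 2.169, -0.434]
force: [-0.2, 0.9, 0.2]
finger_gap: 0.004
gripper_force: 0.0
```

```bash
python3 - <<'E'
from h import *
import cv2
b=manip.camera("top");a=manip.camera("scene")
f=lambda a,k:cv2.resize(a[:,:,::-1],None,fx=k,fy=k,interpolation=cv2.INTER_CUBIC)
cv2.imwrite("pics/t4.png",np.hstack([f(a[130:290,180:340],2.4),f(b[80:240,315:475],2.4)]))
go([-.16,.001],.137,yaw=26.4)
E
```

```text
t 18.38 pos [0.6339 0.0515 0.1371] st [0.0358 0.002 ] yaw 27.271489907301568 tool z [ 0.2871 -0.5349 -0.7947] q [ 0.1691  0.3568  1.6885 -0.7493  1.0065  0.0833] F [-0.6297  0.0375  0.0217] gap -0.0014820938256505164 0.0
-> shift [ 0.1557  0.0022 -0.1187] roll 0.8714899073015658
```

View pics/t4.png

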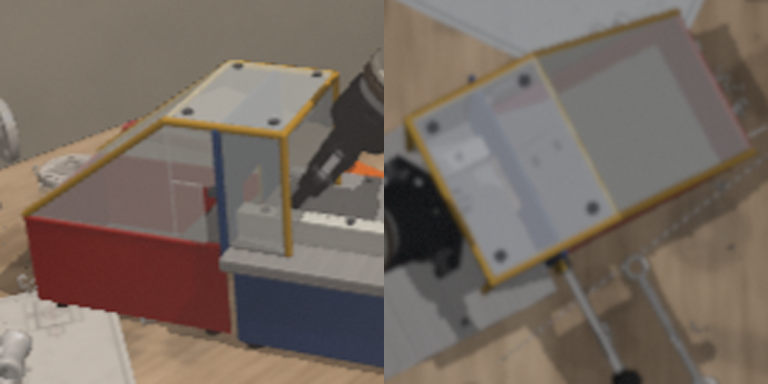

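The piece has gone through the port. Its holes are at (537,160) and (558,145), beyond the bulkhead and foreshortened, so it's on the ramp or still falling. I'll back out and look again.

>>> {"method": "drive_tool", "body": {
  "targets": "0.02 0 -0.015 0 1;0.05 0 -0.038 0 1;0.08 0 -0.061 0 1;0.11 0 -0.084 0 1;0.13 0 -0.11 0 1;0.13 -0.02 -0.15 0 1;0.11 -0.05 -0.18 0 1;0.08 -0.08 -0.21 0 1;0.06 -0.11 -0.24 0 1;0.06 -0.11 -0.24 0 1"
}}

```text
time_s: 19.22
tool_pos: [0.4448, 0.1722, 0.294]
tool_rot: [1.328, 2.167, -0.429]
force: [0.7, 0.2, -0.5]
finger_gap: -0.003
gripper_force: 0.0
```

```bash
python3 - <<'E'
from h import *
import cv2
b=manip.camera("top");a=manip.camera("scene")
f=lambda a,k:cv2.resize(a[:,:,::-1],None,fx=k,fy=k,interpolation=cv2.INTER_CUBIC)
cv2.imwrite("pics/t5.png",np.hstack([f(a[150:260,180:290],3.5),f(b[90:200,355:465],3.5)]))
go([.093,-.24],.30,yaw=26.4)
E
```

```text
t 19.32 pos [0.446  0.1728 0.2945] st [-0.1563 -0.1126] yaw 27.343424603947682 tool z [ 0.2938 -0.5318 -0.7943] q [ 0.5073 -0.0681  1.8306 -0.6618  1.4204  0.154 ] F [-0.1536 -0.9923  0.103 ] gap -0.00610570017459733 0.0
-> shift [-0.2013 -0.1315  0.1435] roll 0.9434246039476761
```

View pics/t5.png

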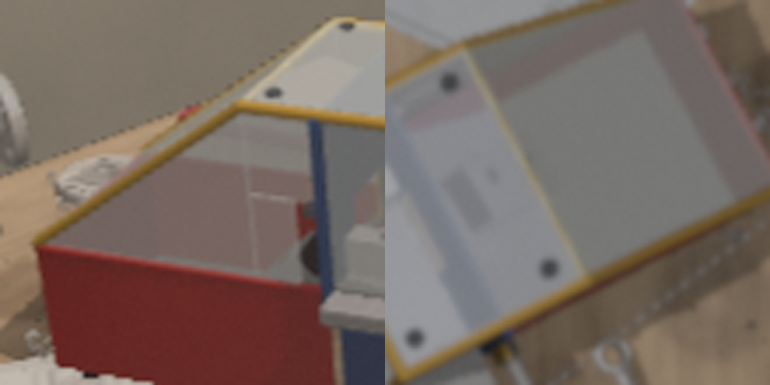

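```bash
python3 - <<'E'
from h import *
t=lambda u,v:(355+(u-385)/3.5,90+v/3.5); s=lambda u,v:(180+u/3.5,150+v/3.5)
p,e=tri(t(466,198),s(314,255));print("plug",p,st(p),e)
for z in(.09,.11,.13):print(z,st(plane("top",t(466,198),z)),"hole",st(plane("top",t(492,175),z)))
go([.093,-.24],.30)
E
```

```text
plug [ 0.6788 -0.0263  0.1038] [0.1254 0.0076] 0.0010912953768899964
0.09 [0.1285 0.0094] hole [0.1532 0.0156]
0.11 [0.1248 0.0071] hole [0.1491 0.0132]
0.13 [0.1212 0.0048] hole [0.1451 0.0108]
t 19.32 pos [0.446  0.1728 0.2945] st [-0.1563 -0.1126] yaw 27.343424603947682 tool z [ 0.2938 -0.5318 -0.7943] q [ 0.5073 -0.0681  1.8306 -0.6618  1.4204  0.154 ] F [-0.1536 -0.9923  0.103 ] gap -0.00610570017459733 0.0
-> shift [-0.2013 -0.1315  0.1435] roll 90.9834246039477
```

The plug triangulates to station (0.125, 0.008, 0.104). So the piece leans on the ramp with its front end on the chute floor and its underside centre near z = 0.058, clear of the shutter. Next I'll shut the shutter.

```bash
python3 -c "
from h import *
go([.095,-.29],.28)
go([.095,-.29],.150)
go([.095,-.196],.150)"|grep -- '->'
```

```text
-> shift [-0.1907 -0.182   0.1593] roll 90.9834246039477
-> shift [-0.1118 -0.1847  0.2625] roll 90.9834246039477
-> shift [-0.1119 -0.0907  0.2651] roll 90.9834246039477
```

>>> {"method": "drive_tool", "body": {
  "targets": "-0.02 -0.03 0.01 0 1;-0.045 -0.06 0.03 0 1;-0.07 -0.09 0.05 0 1;-0.095 -0.12 0.07 0 1;-0.12 -0.145 0.09 0 1;-0.145 -0.165 0.115 0 1;-0.17 -0.18 0.14 0 1;-0.19 -0.182 0.159 0 1;-0.17 -0.183 0.185 0 1;-0.15 -0.184 0.212 0 1"
}}

```text
time_s: 20.15
tool_pos: [0.3978, -0.1343, 0.2108]
tool_rot: [1.333, 2.163, -0.433]
force: [-0.2, -0.1, -0.5]
finger_gap: 0.001
gripper_force: 0.0
```

```bash
python3 -c "
from h import *
go([.095,-.285],.150)
go([.095,-.196],.150)"
```

```text
t 20.15 pos [ 0.3978 -0.1343  0.2108] st [ 0.0974 -0.2921] yaw 27.030340689327343 tool z [ 0.2886 -0.5365 -0.793 ] q [-0.3006 -0.5609  2.3755 -0.571   0.9109 -0.5062] F [-0.1788 -0.0589 -0.5086] gap 0.000991206214935414 0.0
-> shift [0.039  0.0061 0.0469] roll 90.67034068932736
t 20.15 pos [ 0.3978 -0.1343  0.2108] st [ 0.0974 -0.2921] yaw 27.030340689327343 tool z [ 0.2886 -0.5365 -0.793 ] q [-0.3006 -0.5609  2.3755 -0.571   0.9109 -0.5062] F [-0.1788 -0.0589 -0.5086] gap 0.000991206214935414 0.0
-> shift [0.0391 0.0951 0.0487] roll 90.67034068932736
```

>>> {"method": "drive_tool", "body": {
  "targets": "0.02 0.002 0.024 0 1;0.039 0.004 0.047 0 1;0.039 0.014 0.047 0 1;0.039 0.026 0.047 0 1;0.039 0.038 0.047 0 1;0.039 0.050 0.048 0 1;0.039 0.062 0.048 0 1;0.039 0.074 0.048 0 1;0.039 0.084 0.049 0 1;0.039 0.092 0.049 0 1"
}}

```text
time_s: 20.98
tool_pos: [0.478, -0.088, 0.1465]
tool_rot: [1.33, 2.173, -0.437]
force: [-3.0, -0.9, -1.5]
finger_gap: 0.003
gripper_force: 1.6
```

>>> {"method": "drive_tool", "body": {
  "targets": "0 0.004 0 0 1;0 0.006 0 0 1;0 0.008 0 0 1;0 0.008 0 0 1"
}}

```text
time_s: 21.32
tool_pos: [0.4855, -0.0848, 0.1484]
tool_rot: [1.33, 2.17, -0.434]
force: [-2.4, 0.5, -2.3]
finger_gap: 0.002
gripper_force: 1.2
```

```bash
python3 -c "
from h import *
go([.095,-.196],.150)"
```

```text
t 21.32 pos [ 0.4855 -0.0848  0.1484] st [ 0.092  -0.1916] yaw 27.246132159561117 tool z [ 0.2863 -0.5346 -0.7951] q [-0.1055 -0.1188  2.1873 -0.7523  0.8241 -0.1209] F [-2.4434  0.4837 -2.2833] gap 0.0015155595118950492 1.2414337461814284
-> shift [-0.0033 -0.0044  0.0004] roll 90.8861321595611
```

Only friction force so far, so the slide isn't at its stop yet. I'll keep pushing in small steps.

>>> {"method": "drive_tool", "body": {
  "targets": "0 0.003 0 0 1;0 0.005 0 0 1;0 0.005 0 0 1"
}}

```text
time_s: 21.57
tool_pos: [0.4878, -0.0838, 0.1483]
tool_rot: [1.333, 2.17, -0.442]
force: [-12.8, -2.7, 2.2]
finger_gap: -0.001
gripper_force: 6.4
```

>>> {"method": "drive_tool", "body": {
  "targets": "0 0.003 0 0 1;0 0.005 0 0 1;0 0.005 0 0 1"
}}

```text
time_s: 21.82
tool_pos: [0.4883, -0.0836, 0.1481]
tool_rot: [1.339, 2.171, -0.456]
force: [-30.8, -6.9, 14.7]
finger_gap: 0.001
gripper_force: 15.8
```

```bash
python3 -c "
from h import *
go([.095,-.196],.150)"
```

```text
t 21.82 pos [ 0.4883 -0.0836  0.1481] st [ 0.0922 -0.1885] yaw 26.624164731957972 tool z [ 0.2697 -0.5433 -0.795 ] q [-0.0936 -0.0931  2.1649 -0.7588  0.8474 -0.1061] F [-30.7569  -6.9186  14.6963] gap 0.0011860145351229924 15.84235759684816
-> shift [-0.0034 -0.0075  0.0002] roll 90.26416473195798
```

>>> {"method": "drive_tool", "body": {
  "targets": "0 -0.01 0 0 1;0 -0.025 0 0 1;0 -0.05 0 0 1;0.0 -0.08 -0.03 0 1;0.0 -0.10 -0.06 0 1;0.0 -0.11 -0.09 0 1;0.0 -0.11 -0.12 0 1;0.0 -0.11 -0.15 0 1;0.0 -0.11 -0.15 0 1;0 -0.11 -0.15 0 1"
}}

```text
time_s: 22.65
tool_pos: [0.3556, -0.0499, 0.2702]
tool_rot: [1.325, 2.164, -0.427]
force: [-0.1, -0.0, -0.2]
finger_gap: 0.006
gripper_force: 0.0
```

```bash
python3 - <<'E'
from h import *
import cv2
b=manip.camera("top")
cv2.imwrite("pics/t6.png",cv2.resize(b[80:270,260:480,::-1],None,fx=3.3,fy=3.3,interpolation=cv2.INTER_CUBIC))
go([.093,-.165],.15)
E
```

```text
t 22.7 pos [ 0.3548 -0.0503  0.2682] st [ 0.0031 -0.2933] yaw 27.343212512923575 tool z [ 0.2911 -0.5347 -0.7933] q [-0.0262 -0.7132  2.3449 -0.5981  1.2104 -0.3676] F [ 0.7073 -0.378  -1.2306] gap 0.001707704485842458 0.0
-> shift [0.0001 0.1248 0.1515] roll 90.98321251292356
```

View pics/t6.png

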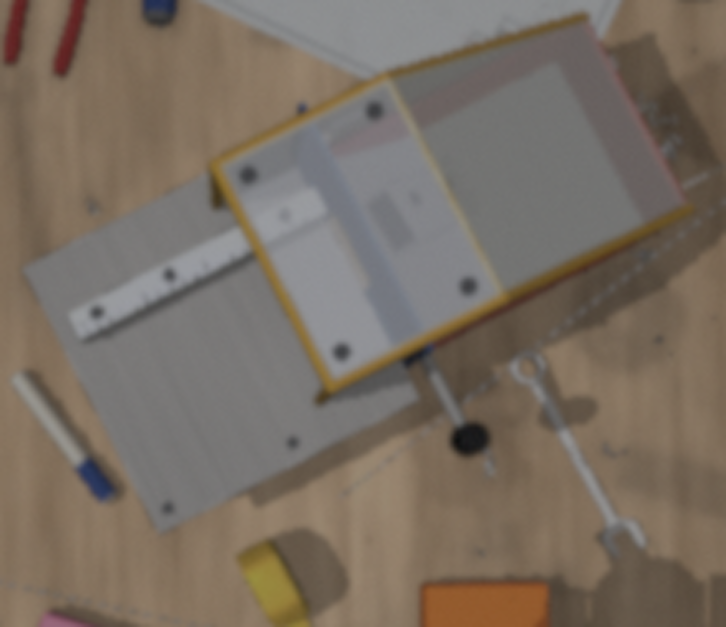

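In the top crop the knob is at (470,438), about 23 mm further in than at the start, so the shutter is shut. The piece is in the chute at (390,220). The marker, tape measure and spanner haven't moved, and the arm is clear.

```bash
python3 -c "
from station import manip
print(manip.sign_off())"
```

```text
the job is handed in; nothing more can be done
None
```

The job is handed in: the last pictures show the piece resting in the red chute, the shutter pushed shut against its stop, the marker, spanner and tape measure where they were, and the arm clear of everything (the hand-in gave no verdict).

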